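# Lock a grinding vessel into the tube drive

### The arm

A 7-joint arm with a two-finger parallel gripper is mounted at the origin on the work surface. World frame = base frame: x ahead of the robot, y to its left, z up, the work surface at z = 0. Lengths are in m, angles in rad, forces in N, time in s.
With the tool pointing down it reaches from about 0.4 to 0.75 m from the base axis. Payload 19.5 kg.
Tool frame: the origin (TCP) lies midway between the tips of the shut fingers; the grasp point (between the pads) lies 19 mm behind it (env.hold_point_z is the distance from the TCP to the grasp point, in m); z points along the fingers, y is the direction in which the jaws open and shut (so a half turn about z gives the same grasp; the last joint's range is limited). The gripper opens to 85 mm and grips with 20 to 120 N. Pads are 22 mm wide; open, the fingers measure 114 mm over their backs; the gripper's body (76 mm by 85 mm) begins 54 mm behind the grasp point. The pads swing forward as they close: fully open they stand 13 mm farther back than shut.
Start: joints at [1.124, 0.707, -0.028, 1.485, 0.022, 0.951, -0.075], TCP at [0.226, -0.529, 0.231] pointing down, gripper open.
Joint ranges: [-2.71, 2.71], [-0.32, 2.16], [-1.57, 1.52], [0, 2.45], [-1.46, 4.6], [0, 2.02], [-2.83, 2.83]. Speed limits (rad/s): [1.89, 1.89, 2.57, 2.57, 3.01, 3.01, 3.01].

### API

Orientations are given as a rotation vector (axis times angle).
In Python, from workcell import get_state, imaging, env gives the robot as it stands. The module is installed in compiled form; this text tells all that it offers.
- The arm moves only by the tool apply_moves, never from a script. Its argument "rows" is a list of rows, each a list of 7 numbers: the closure in counts, from 0 (fully open) to 255 (shut), then the shift along the tool's x, y, z in mm, then the turn, a rotation vector about the tool's x, y, z in rad. A call has 1 to 5 rows; each row shifts and turns the pose as measured when the row begins, along the tool's axes as they then stand; what a row does not reach is not made up. A row lasts 1/8 s, in which the tool goes at most 62.5 mm and 10.7 degrees, less where a joint would pass 70% of its speed; a pose out of reach is approached as far as the arm can. A call is refused whole if a number of a shift passes 62.5 or a number of a turn 0.188, either way. A call with a gripper value outside its range is refused whole. The fingers move at their own pace and stop on an object; "force" is the grip in N (left out, the last holds). Time passes only in rows, so rows that do not move let the fingers close. It gives the time, the measured TCP pose, the force and the opening at its end, in the units of the state.
- get_state(): the state, without advancing time (a new reading comes with each control period).
- imaging.read_camera(name): name is "scene" or "side" or "wrist"; returns a dict with "img" (400x640x3 uint8, red, green, blue), "intrinsics" (3x3 intrinsics, pixels), "extrinsics" (4x4, takes a point from world to camera coordinates); the wrist camera has in their place "hand_eye" (4x4, takes a point from camera to tool coordinates, whose origin is the TCP and whose axes are the flange's). Camera axes: x right, y up, looking along -z (the intrinsics and any distortion apply to the point x, -y, -z); pixel columns grow to the right and rows downward; lengths in m; the calibration is good to about 2 mm. A picture is of the moment at which its call begins: read the wrist's pose just before it. There is no depth.
- env.job_done(): hands the job in, once; it reports no verdict.
The state is a dict: "t": time; "qpos": joint angles; "dq": joint speeds; "joint_efforts": joint torques, N m; "eef_pos": TCP position; "eef_rot": TCP orientation; "force": force on the tool from outside, world axes, zero at the start; "moment": the same for the moment, N m; "grip_width": finger opening in m.
Only numpy, scipy, OpenCV 4.12 (cv2) and the standard library are available. Lean on these libraries where they do the work, as an engineer would, in place of code of your own. Each camera call takes 0.05 s, during which the arm holds its last target.

### The job

Take the blue-capped grinding vessel out of the yellow rack and fit it into the socket of the tube drive: let its two lugs find the entry slots, push it in against the spring, then twist it clockwise (seen from above) about a quarter turn until it locks, and let go. The spindle stops at any angle, so feel for the slots and the end of the turn gently and never force the vessel into the drive. Leave the other vessels and the things on the bench where they are.

Things in the scene. Friction and masses are not known exactly. Their poses are not given: they have to be found in the camera images.
- vessel_mid (a point): Centre of the blue-capped vessel, on its axis (z, up), half-way up its 120 mm; 0.08 to 0.17 kg. Round spigot 34 mm across from the foot to 44 mm up, foot edge chamfered 3.5 mm; clear body 32 mm across to 90 mm; square cap on top. It starts upright, foot on the table, in one of the three 37 mm holes, 78 mm apart, of a fixed yellow rack 18 mm high, turned up to 0.35 rad from the rack.
- vessel_cap (a point): Middle of the blue cap, the place to grip: a block 34 x 34 mm, 30 mm high, flats facing x and y, 45 mm above vessel_mid. A yellow stripe on its top runs along x, the line of the lugs.
- vessel_lugs (a point): Point on the vessel's axis between its two orange lugs, 23 mm above the foot. The lugs stick out along +x and -x to 25 mm from the axis, 8 mm wide, 6 mm high (20 to 26 mm above the foot). A half turn gives the same fit.
- drive: White tube drive, fixed, which holds the socket. Origin in the table plane; z up; -x is the side with the black panel. Housing 170 (x) x 150 (y) x 50 mm, its centre and the socket's axis 15 mm to +x of the origin. The forces at all contacts of vessel and socket, pushing, twisting or pulling, must never add up to 60 N.
- drive_socket (a point): Centre of the socket's mouth, level with the top of its metal collar, 96 mm above the table; axes as the drive's. Collar 65 mm across, bore 36.6 mm, lip 8 mm thick with two opposite slots 12 mm wide for the lugs. It is braked at an unknown angle: the slots' line lies within 0.45 rad either way of this x axis (not measured; a yellow mark stands at each slot).
- drive_rest (a point): Point on the socket's axis 23 mm below the mouth, where a sprung plate meets the foot once the lugs are 3 mm into the slots; let go here, the vessel rests. (With the lugs on top of the lip the foot is 20 mm below the mouth.) The spring takes 3.5 N to start and 0.6 N more per mm. Lugs are below the lip with the foot 34 mm below the mouth; hard stop at 37 mm.
- drive_lock (a point): Point on the socket's axis 30 mm below the mouth: the foot of a locked vessel. From the slots, pushed in, it turns clockwise only (seen from above), to an end stop about 1.5 rad on (1.4 to 1.65). Within the last 0.2 rad before that stop the lugs lie under pockets of the lip, and on easing off the spring lifts the vessel 4 mm into them: locked.
- white_vessel_mid (a point): The same point of another vessel, with a white cap, in the same rack: leave it.
- red_vessel_mid (a point): The same point of a third vessel, with a red cap, in the same rack: leave it.
- flask: Bystander: glass bottle with a blue cap, 70 mm in diameter, 150 mm high; origin under its centre.
- tip_box: Bystander: orange box 85 x 125 x 60 mm; origin under its centre.
- tub: Bystander: white jar, 84 mm in diameter, 100 mm high; origin under its centre.
- dropper: Bystander: small amber bottle, 44 mm in diameter, 90 mm high; origin under its centre.

How it is judged:
By the outcome, as a careful person would: the job done as asked, in the order asked, and still so for the second after the job is handed in, with the robot touching nothing.
It also fails if it takes over 72 s, if anything falls off the work surface, if the arm or the gripper's body presses on something with over 40 N, if the wrist force passes 120 N, or if a joint passes its speed limit or range.

## Working session

There is one attempt and no reset: what is moved stays moved. The work goes in short steps, Python scripts to look and compute and a tool call to move; the robot and the scene stay as the last step left them, time stands still between calls to the robot, and variables do not carry over. Pictures are saved under pics/ and viewed, and the job is handed in when it is done.

Besides the shell and the picture viewer there is one more tool, called after "Emit:" by a JSON object that holds its "name" and its "arguments", one argument or row to a line. apply_moves: Moves the arm, as the interface text tells. Its arguments: {"type":"object","properties":{"rows":{"type":"array"},"force":{"type":"number"}},"required":["rows"]}

```bash
mkdir -p pics
python3 - <<'E'
from workcell import get_state, imaging, env
import cv2
s=get_state(); print(s, env.hold_point_z)
for n in ["scene","side","wrist"]:
    d=imaging.read_camera(n); cv2.imwrite(f"pics/{n}0.png",cv2.cvtColor(d["img"],cv2.COLOR_RGB2BGR))
    print(n,{k:v for k,v in d.items() if k!="img"})
E
```

```text
{'t': 0.0, 'qpos': array([ 1.124289  ,  0.70705981, -0.0276413 ,  1.48500229,  0.02203898,
        0.95094183, -0.07549765]), 'dq': array([-1.96902813e-04, -1.14784528e-04, -1.64522763e-03,  1.34245497e-03,
        5.53102869e-04,  7.05054764e-05,  5.78311912e-05]), 'joint_efforts': array([-1.44866190e-03, -8.83240914e+01,  1.23430733e+00, -2.36173189e+01,
        1.68415939e-02,  6.61915095e-03, -1.03399691e-05]), 'eef_pos': array([ 0.22635011, -0.52827344,  0.23085129]), 'eef_rot': array([-3.07639587e+00, -6.31388544e-01,  4.31321803e-04]), 'force': array([-0.19204444,  1.04918552,  0.16531446]), 'moment': array([ 0.04050752, -0.0044705 ,  0.04736688]), 'grip_width': 0.08546548188217745} 0.0187
scene {'intrinsics': array([[477.19373168,   0.        , 314.98464668],
       [  0.        , 477.19373168, 197.80778851],
       [  0.        ,   0.        ,   1.        ]]), 'extrinsics': array([[ 0.15166935,  0.98840414,  0.00732621, -0.06649159],
       [-0.72748243,  0.10660733,  0.67779361,  0.32552876],
       [ 0.66915299, -0.1081302 ,  0.73521571, -1.83643628],
       [ 0.        , 
[... 306 characters left out ...]
23256, -0.67264905,  0.6749765 , -0.26078755],
       [-0.2691106 ,  0.61904573,  0.73780883, -1.76635144],
       [ 0.        ,  0.        ,  0.        ,  1.        ]])}
wrist {'intrinsics': array([[310.53836656,   0.        , 320.43316147],
       [  0.        , 310.53836656, 200.39356375],
       [  0.        ,   0.        ,   1.        ]]), 'hand_eye': array([[-1.41126463e-03,  9.57113867e-01,  2.89708568e-01,
         7.33385322e-02],
       [ 9.99998338e-01,  1.68511412e-03, -6.95815829e-04,
         2.31135495e-04],
       [-1.15416698e-03,  2.89707105e-01, -9.57114654e-01,
        -1.41968358e-01],
       [ 0.00000000e+00,  0.00000000e+00,  0.00000000e+00,
         1.00000000e+00]])}
```

View pics/scene0.png

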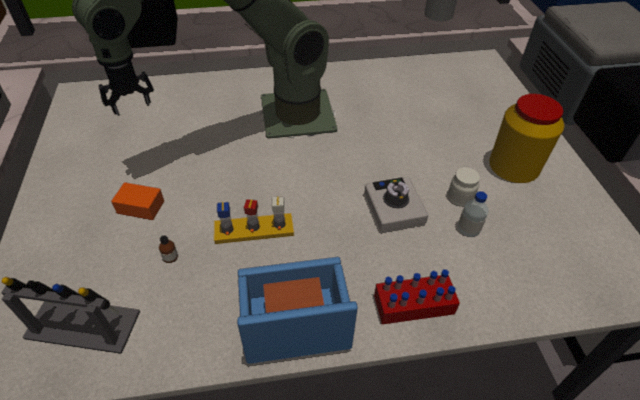

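View pics/side0.png

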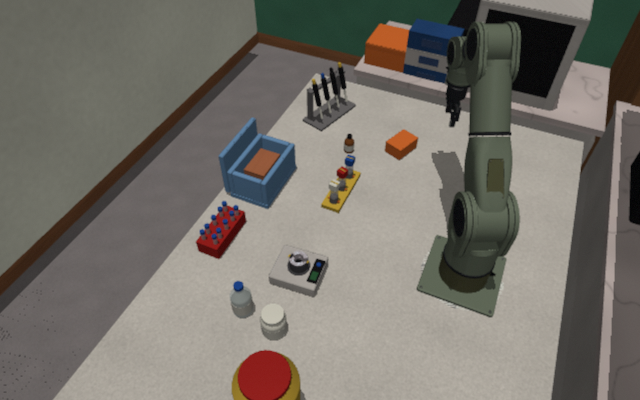

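View pics/wrist0.png

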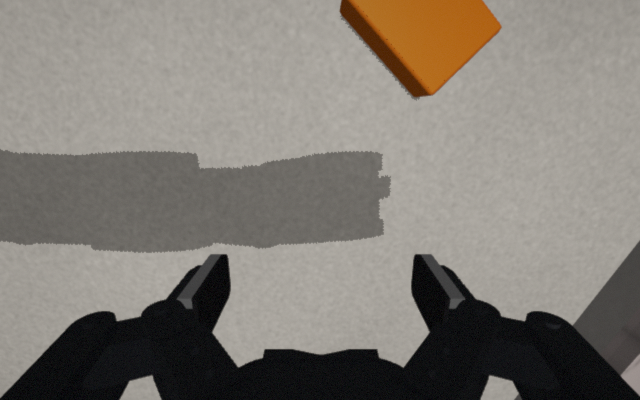

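```bash
cat > h.py <<'E'
from workcell import get_state, imaging, env
import cv2, numpy as np
from scipy.spatial.transform import Rotation as R
def cam(n,save=None):
    s=get_state(); d=imaging.read_camera(n)
    if n=="wrist":
        T=np.eye(4); T[:3,:3]=R.from_rotvec(s["eef_rot"]).as_matrix(); T[:3,3]=s["eef_pos"]
        C=T@d["hand_eye"]          # cam->world
    else: C=np.linalg.inv(d["extrinsics"])
    if save: cv2.imwrite(f"pics/{save}.png",cv2.cvtColor(d["img"],cv2.COLOR_RGB2BGR))
    return d["img"],d["intrinsics"],C
def ray(K,C,uv):
    u,v=uv; c=np.array([(u-K[0,2])/K[0,0],-(v-K[1,2])/K[1,1],-1.])
    w=C[:3,:3]@c; return C[:3,3],w/np.linalg.norm(w)
def onz(K,C,uv,z):
    o,w=ray(K,C,uv); return o+w*(z-o[2])/w[2]
def proj(K,C,p):
    c=np.linalg.inv(C)@np.append(p,1); return np.array([K[0,2]+K[0,0]*c[0]/-c[2],K[1,2]-K[1,1]*c[1]/-c[2]])
def tri(r1,r2):
    A=np.zeros((3,3));b=np.zeros(3)
    for o,w in (r1,r2):
        P=np.eye(3)-np.outer(w,w);A+=P;b+=P@o
    return np.linalg.solve(A,b)
def st():
    s=get_state(); M=R.from_rotvec(s["eef_rot"]).as_matrix()
    print("t",round(s["t"],2),"pos",s["eef_pos"].round(4),"toolx",M[:,0].round(3),"tooly",M[:,1].round(3),"toolz",M[:,2].round(3),"w",round(s["grip_width"],4),"F",s["force"].round(1),"M",s["moment"].round(2),"q",s["qpos"].round(2)); return s
def blobs(img,lo,hi,amin=8):
    h=cv2.cvtColor(img,cv2.COLOR_RGB2HSV); m=cv2.inRange(h,np.array(lo),np.array(hi))
    n,l,stt,c=cv2.connectedComponentsWithStats(m)
    return m,[(stt[i].tolist(),c[i].round(1).tolist()) for i in range(1,n) if stt[i][4]>=amin]
E
python3 - <<'E'
from h import *
for n,c in (("scene",[(200,185,300,250),(355,165,435,235)]),("side",[(315,145,370,215),(265,240,335,300)])):
    img,K,C=cam(n)
    print(n,"blue",blobs(img,(105,120,50),(130,255,255))[1]); print("yel",blobs(img,(20,150,100),(32,255,255))[1]); print("red",blobs(img,(0,170,80),(6,255,255))[1])
    for i,(a,b,e,f) in enumerate(c):
        cv2.imwrite(f"pics/c_{n}{i}.png",cv2.resize(cv2.cvtColor(img[b:f,a:e],cv2.COLOR_RGB2BGR),None,fx=7,fy=7,interpolation=cv2.INTER_CUBIC)[:600,:800])
E
```

```text
scene blue [([379, 182, 6, 4, 21], [381.4, 183.4]), ([476, 192, 11, 10, 86], [480.9, 196.3]), ([217, 203, 12, 15, 126], [223.2, 210.0]), ([238, 258, 119, 105, 4896], [295.9, 317.8]), ([431, 271, 6, 8, 36], [433.6, 274.4]), ([442, 270, 6, 7, 36], [444.6, 272.9]), ([277, 273, 5, 8, 14], [279.4, 276.9]), ([310, 272, 9, 5, 13], [312.8, 274.2]), ([321, 274, 3, 6, 9], [321.9, 276.9]), ([414, 274, 6, 7, 37], [416.5, 276.6]), ([386, 277, 6, 8, 38], [388.2, 280.4]), ([397, 276, 6, 7, 36], [399.5, 278.9]), ([322, 278, 6, 9, 12], [323.8, 281.8]), ([325, 281, 6, 4, 8], [327.4, 283.0]), ([53, 284, 7, 7, 35], [55.9, 287.2]), ([449, 286, 6, 8, 39], [451.4, 289.4]), ([257, 288, 4, 8, 14], [258.1, 292.1]), ([437, 288, 7, 7, 39], [439.7, 290.9]), ([250, 290, 7, 4, 9], [252.7, 291.2]), ([420, 290, 6, 8, 41], [422.5, 293.3]), ([402, 292, 7, 8, 43], [404.9, 295.6]), ([390, 294, 7, 8, 43], [393.2, 297.3])]
yel [([506, 106, 58, 33, 796], [534.0, 126.8]), ([277, 198, 2, 7, 8], [277.1, 201.0]), ([214, 214, 80, 27, 1057], [253.2, 228.1]), ([2, 277, 6, 6, 28], [4.4, 279.7]), ([78, 288, 7, 6, 31], [81.3, 290.2]
[... 507 characters left out ...]
[230, 211, 4, 5, 17], [231.4, 212.9]), ([212, 215, 4, 5, 16], [213.3, 216.9]), ([223, 219, 4, 5, 17], [224.6, 221.1]), ([205, 224, 4, 5, 17], [206.5, 225.6]), ([216, 228, 5, 5, 19], [218.2, 230.0]), ([200, 230, 4, 4, 15], [201.6, 231.4]), ([212, 234, 4, 5, 18], [213.7, 236.0]), ([316, 262, 5, 5, 23], [318.2, 264.0]), ([234, 282, 9, 9, 72], [237.9, 285.8])]
yel [([338, 62, 3, 5, 13], [339.2, 63.8]), ([313, 79, 2, 5, 8], [313.5, 81.0]), ([322, 171, 38, 41, 407], [341.2, 193.9]), ([279, 356, 21, 44, 343], [292.2, 384.0]), ([232, 368, 15, 32, 186], [236.5, 388.9])]
red [([338, 167, 10, 8, 35], [342.2, 170.9]), ([197, 206, 47, 48, 597], [218.9, 231.4]), ([238, 351, 53, 49, 2109], [264.1, 375.9])]
```

Run:
```python
import cv2,numpy as np
a=[cv2.imread(f"pics/c_{n}{i}.png") for n in("scene","side") for i in (0,1)]
a=[cv2.resize(x,(400,300)) for x in a]
cv2.imwrite("pics/mont.png",np.vstack([np.hstack(a[:2]),np.hstack(a[2:])]))
```

```text
(no output)
```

View pics/mont.png

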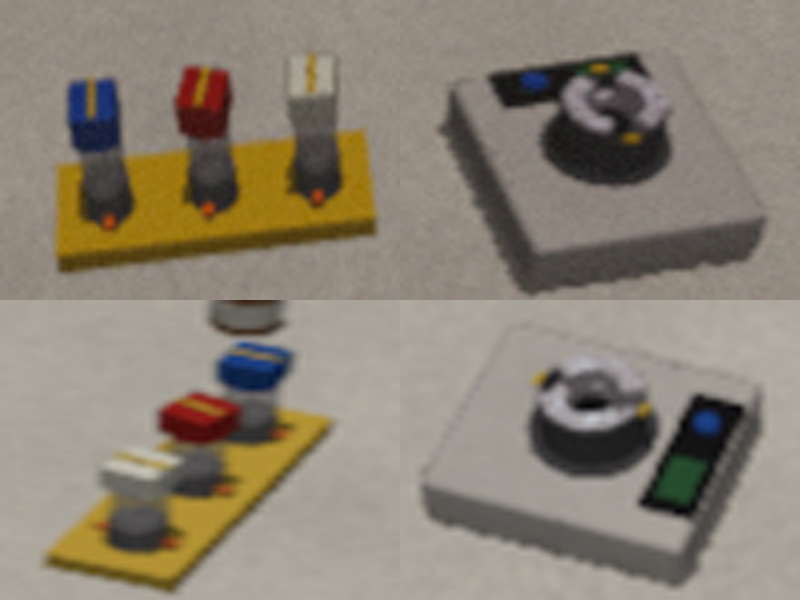

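Run:
```python
from h import *
s=st()
_,K1,C1=cam("scene");_,K2,C2=cam("side")
p=tri(ray(K1,C1,(223.2,210)),ray(K2,C2,(348.9,161.6)));print("cap",p)
print("marks a",tri(ray(K1,C1,(394.6,180.9)),ray(K2,C2,(307.7,262))),"b",tri(ray(K1,C1,(401.4,197.2)),ray(K2,C2,(289.7,255.6))))
print(onz(K1,C1,(394.6,180.9),.096),onz(K1,C1,(401.4,197.2),.096))
print("stripe", onz(K1,C1,(223,203.2),.12),onz(K1,C1,(223.5,211),.12))
```

```text
t 0.25 pos [ 0.2264 -0.5284  0.2311] toolx [0.919 0.394 0.   ] tooly [ 0.394 -0.919 -0.001] toolz [-0.     0.001 -1.   ] w 0.0853 F [ 0.7 -0.4  0.3] M [-0.04 -0.04  0.01] q [ 1.12  0.71 -0.03  1.48  0.02  0.95 -0.08]
cap [ 0.54894111 -0.28168957  0.09968856]
marks a [0.49547467 0.23688825 0.09140362] b [0.56384589 0.23851467 0.09127808]
[0.50050714 0.23559799 0.096     ] [0.56927269 0.2376535  0.096     ]
stripe [ 0.53917576 -0.28100661  0.12      ] [ 0.56901581 -0.28028904  0.12      ]
```

```bash
cat >> h.py <<'E'
def plan(target,yaw_y,g=0,n=5,vmax=50,wmax=0.17):
    """rows toward TCP target with tool down, tool y at world yaw yaw_y"""
    s=get_state(); p=s["eef_pos"].copy(); Rm=R.from_rotvec(s["eef_rot"])
    y=np.array([np.cos(yaw_y),np.sin(yaw_y),0]); z=np.array([0,0,-1.]); x=np.cross(y,z)
    Rt=R.from_matrix(np.stack([x,y,z],1)); out=[]
    for _ in range(n):
        d=np.asarray(target)-p; dl=np.linalg.norm(d)
        e=(Rm.inv()*Rt).as_rotvec(); el=np.linalg.norm(e)
        if dl<2e-4 and el<2e-3: break
        d=d*min(1,vmax/1000/max(dl,1e-9)); e=e*min(1,wmax/max(el,1e-9))
        r=np.round(Rm.inv().apply(d)*1000,1); e=np.round(e,3)
        out.append([g,*r.tolist(),*e.tolist()])
        p=p+Rm.apply(r/1000); Rm=Rm*R.from_rotvec(e)
    print(out); print("end",p.round(4))
E
python3 - <<'E'
from h import *
plan((.55,-.28,.26),0.0)
E
```

```text
[[0, 48.3, -12.3, -3.5, -0.0, -0.0, -0.17], [0, 49.7, -4.0, -3.5, -0.0, -0.0, -0.17], [0, 49.7, 4.5, -3.5, -0.0, -0.0, -0.17], [0, 48.2, 12.8, -3.5, -0.0, -0.0, -0.17], [0, 45.3, 20.8, -3.5, -0.0, -0.0, -0.17]]
end [ 0.4242 -0.3766  0.2487]
```

Emit:
{"name": "apply_moves", "arguments": {
  "rows": [
    [0,48,-12,-3.5,0,0,-0.17],
    [0,50,-4,-3.5,0,0,-0.17],
    [0,50,4.5,-3.5,0,0,-0.17],
    [0,48,13,-3.5,0,0,-0.17],
    [0,45,21,-3.5,0,0,-0.17]
  ]
}}

```text
t: 0.98
eef_pos: [0.4262, -0.3736, 0.2486]
eef_rot: [-2.525, -1.869, 0.003]
force: [-0.0, -0.8, -0.2]
grip_width: 0.0855
```

Run:
```python
from h import *
st();plan((.55,-.28,.26),0.0)
```

```text
t 0.97 pos [ 0.4262 -0.3736  0.2486] toolx [ 0.292  0.956 -0.002] tooly [ 0.956 -0.292 -0.001] toolz [-0.002 -0.001 -1.   ] w 0.0855 F [-0.  -0.8 -0.2] M [-0.02  0.02  0.02] q [ 0.79  0.68 -0.25  1.48  0.19  1.    0.19]
[[0, 40.4, 29.2, -3.7, -0.001, 0.001, -0.17], [0, 34.9, 35.7, -3.7, -0.0, 0.0, -0.127], [0, 30.0, 39.8, -3.7, -0.0, 0.0, 0.0], [0, 3.4, 4.4, -0.4, -0.0, 0.0, 0.0]]
end [ 0.55 -0.28  0.26]
```

Tracks accurately.

Emit:
{"name": "apply_moves", "arguments": {
  "rows": [
    [0,40,29,-4,0,0,-0.17],
    [0,35,36,-4,0,0,-0.127],
    [0,30,40,-4,0,0,0],
    [0,3.4,4.4,0,0,0,0],
    [0,0,0,0,0,0,0]
  ]
}}

```text
t: 1.6
eef_pos: [0.555, -0.2737, 0.2604]
eef_rot: [-2.202, -2.239, 0.002]
force: [0.0, -0.5, 1.0]
grip_width: 0.0853
```

Run:
```python
from h import *
st();img,K,C=cam("wrist","w1")
print(blobs(img,(105,120,50),(130,255,255),100)[1],blobs(img,(20,120,80),(34,255,255),50)[1])
plan((.53,.237,.26),0.0)
```

```text
t 1.6 pos [ 0.555  -0.2737  0.2604] toolx [-0.017  1.    -0.   ] tooly [ 1.     0.017 -0.001] toolz [-0.001 -0.    -1.   ] w 0.0853 F [ 0.  -0.5  1. ] M [-0.03  0.02 -0.  ] q [ 0.55  0.76 -0.32  1.25  0.24  1.16  0.23]
[([298, 174, 35, 21, 676], [314.9, 184.3]), ([298, 201, 34, 12, 402], [314.6, 206.4])] [([287, 0, 69, 206, 8606], [318.8, 99.9])]
[[0, 50.0, -1.6, 0.1, -0.001, 0.0, 0.016], [0, 49.9, -2.4, 0.0, -0.0, 0.0, 0.0], [0, 49.9, -2.4, 0.1, -0.0, 0.0, 0.0], [0, 49.9, -2.4, 0.0, -0.0, 0.0, 0.0], [0, 49.9, -2.4, 0.1, -0.0, 0.0, 0.0]]
end [ 0.5428 -0.0241  0.2602]
```

View pics/w1.png

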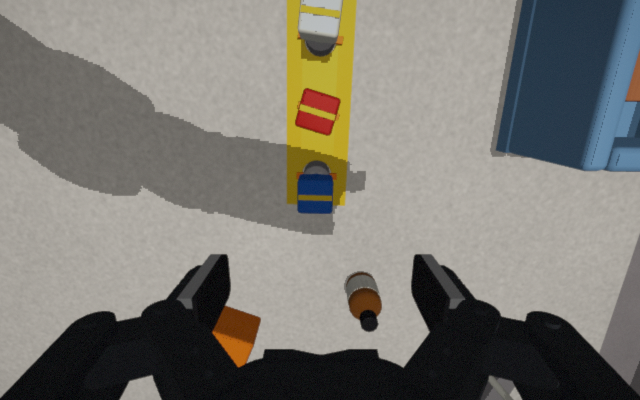

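```bash
cat >> h.py <<'E'
def stripe(img,K,C,box,z):
    a,b,c,d=box; sub=img[b:d,a:c]
    m,_=blobs(sub,(20,100,60),(38,255,255)); 
    n,l,s,cc=cv2.connectedComponentsWithStats(m); i=1+np.argmax(s[1:,4]); ys,xs=np.where(l==i)
    P=np.array([onz(K,C,(x+a,y+b),z)[:2] for x,y in zip(xs,ys)])
    (cx,cy),(w,h),_=r=cv2.minAreaRect((P*1000).astype(np.float32))
    u=np.linalg.svd(P-P.mean(0))[2][0]
    print("stripe n",len(P),"mean",P.mean(0).round(4),"rectc",cx,cy,w,h,"ang",np.arctan2(u[1],u[0])%np.pi)
E
python3 - <<'E'
from h import *
img,K,C=cam("wrist")
stripe(img,K,C,(292,190,340,206),.12)
c=img[150:230,270:370]; cv2.imwrite("pics/w1c.png",cv2.resize(cv2.cvtColor(c,cv2.COLOR_RGB2BGR),None,fx=6,fy=6))
E
```

```text
stripe n 249 mean [ 0.5431 -0.2831] rectc 546.058349609375 -282.8977355957031 37.146568298339844 13.81999397277832 ang 3.111737549919283
```

View pics/w1c.png

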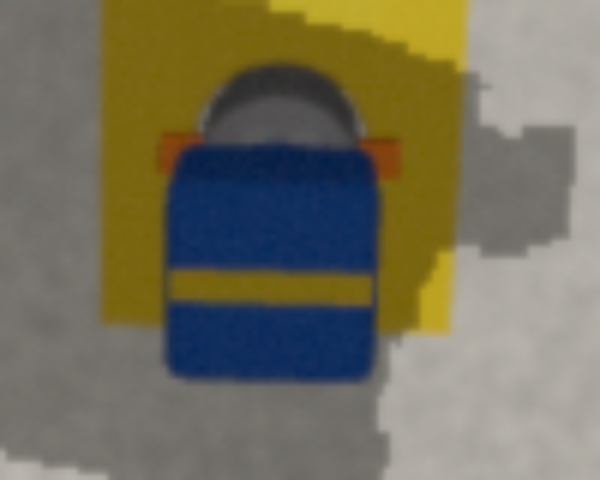

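Emit:
{"name": "apply_moves", "arguments": {
  "rows": [
    [0,60,-2,0,0,0,0.016],
    [0,60,-3,0,0,0,0],
    [0,60,-3,0,0,0,0],
    [0,60,-3,0,0,0,0],
    [0,60,-3,0,0,0,0]
  ]
}}

```text
t: 2.33
eef_pos: [0.5382, 0.0241, 0.2602]
eef_rot: [2.239, 2.201, -0.004]
force: [0.7, -0.0, 1.0]
grip_width: 0.0853
```

Emit:
{"name": "apply_moves", "arguments": {
  "rows": [
    [0,60,-3,0,0,0,0],
    [0,60,-3,0,0,0,0],
    [0,60,-3,0,0,0,0],
    [0,30,-2,0,0,0,0],
    [0,0,0,0,0,0,0]
  ]
}}

```text
t: 2.95
eef_pos: [0.53, 0.239, 0.2602]
eef_rot: [2.242, 2.196, -0.003]
force: [-0.5, -1.3, -1.0]
grip_width: 0.0854
```

Run:
```python
from h import *
st();img,K,C=cam("wrist","w2")
print(blobs(img,(20,120,80),(38,255,255),5)[1])
```

```text
t 2.95 pos [0.53   0.239  0.2602] toolx [ 0.021  1.    -0.004] tooly [ 1.    -0.021  0.001] toolz [ 0.001 -0.004 -1.   ] w 0.0854 F [-0.5 -1.3 -1. ] M [-0.07  0.03  0.1 ] q [-0.35  0.69 -0.26  1.41  0.19  1.07 -0.67]
[([353, 177, 6, 10, 52], [355.8, 181.4]), ([287, 180, 5, 10, 48], [288.9, 184.7])]
```

View pics/w2.png

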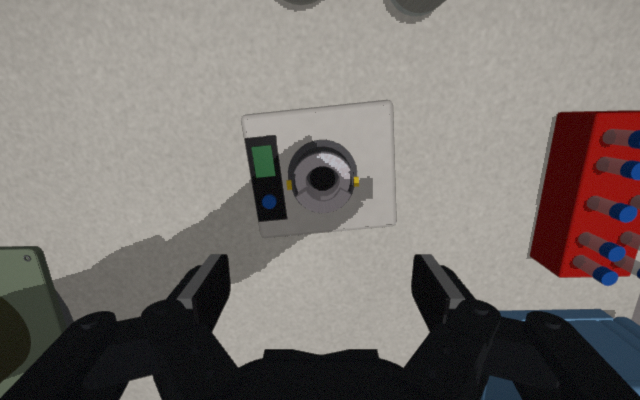

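Emit:
{"name": "apply_moves", "arguments": {
  "rows": [
    [0,-10,0,40,0,0,0],
    [0,-10,0,40,0,0,0],
    [0,0,0,0,0,0,0]
  ]
}}

```text
t: 3.38
eef_pos: [0.5315, 0.2112, 0.1797]
eef_rot: [2.249, 2.185, -0.003]
force: [-0.2, -0.3, 0.5]
grip_width: 0.0854
```

Run:
```python
from h import *
st();img,K,C=cam("wrist","w3")
b=blobs(img,(20,120,80),(38,255,255),5)[1]; print(b)
for z in (.094,):
    q=[onz(K,C,x[1],z) for x in b]; print(z,q,(q[0]+q[1])/2,np.arctan2(*(q[0]-q[1])[[1,0]]))
c=img[110:240,220:420]; cv2.imwrite("pics/w3c.png",cv2.resize(cv2.cvtColor(c,cv2.COLOR_RGB2BGR),None,fx=4,fy=4))
print("camz",C[:3,3])
```

```text
t 3.38 pos [0.5315 0.2112 0.1797] toolx [ 0.029  1.    -0.006] tooly [ 1.    -0.029  0.003] toolz [ 0.003 -0.006 -1.   ] w 0.0854 F [-0.2 -0.3  0.5] M [0.04 0.03 0.02] q [-0.32  0.77 -0.24  1.56  0.23  0.84 -0.68]
[([362, 163, 8, 14, 98], [365.2, 169.7]), ([270, 169, 8, 13, 87], [273.8, 175.0])]
0.094 [array([0.56561938, 0.23784338, 0.094     ]), array([0.49741691, 0.23593657, 0.094     ])] [0.53151814 0.23688998 0.094     ] 0.027950785507085973
camz [0.53295699 0.28536254 0.32123516]
```

View pics/w3c.png

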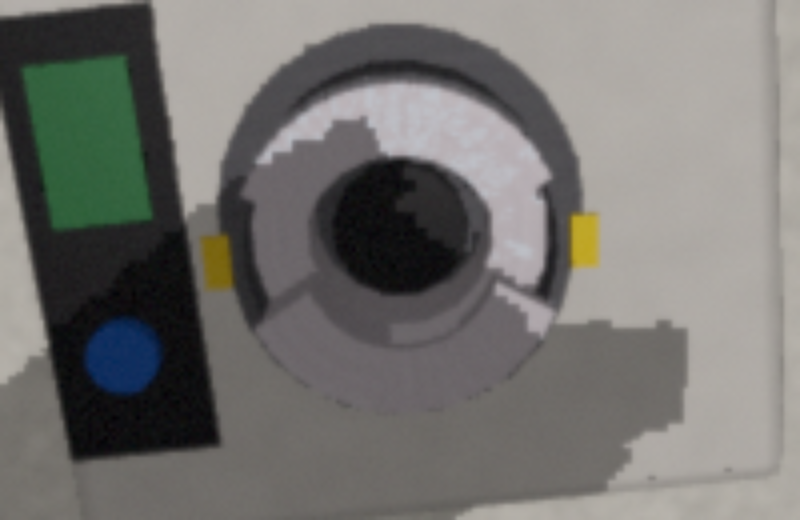

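Run:
```python
from h import *
img,K,C=cam("wrist")
# w2 pose
M=np.array([[.021,1,-.004],[1,-.021,.001],[.001,-.004,-1]]).T
T=np.eye(4);T[:3,:3]=M;T[:3,3]=[.53,.239,.2602]
s=get_state();T0=np.eye(4);T0[:3,:3]=R.from_rotvec(s["eef_rot"]).as_matrix();T0[:3,3]=s["eef_pos"]
C2=T@np.linalg.inv(T0)@C
for a,b in(((365.2,169.7),(355.8,181.4)),((273.8,175.0),(288.9,184.7))):
    print(tri(ray(K,C,a),ray(K,C2,b)))
g=cv2.cvtColor(img,cv2.COLOR_RGB2GRAY)[120:230,260:380]
g=np.clip((g.astype(float)/ 255)**.5*300-20,0,255).astype(np.uint8)
cv2.imwrite("pics/w3g.png",cv2.resize(g,None,fx=5.4,fy=5.4,interpolation=cv2.INTER_CUBIC))
for z in (.096,):
  for xy in ((.5315,.237),):
    for r in (.0183,.0325):
      pts=np.array([proj(K,C,(xy[0]+r*np.cos(t),xy[1]+r*np.sin(t),z)) for t in np.linspace(0,6.28,9)]); print(r,((pts-[220,110])*4).round(0).tolist())
```

```text
[0.55967105 0.24859093 0.14265759]
[0.49888174 0.23805693 0.10426017]
0.0183 [[492.0, 252.0], [462.0, 184.0], [390.0, 156.0], [321.0, 188.0], [295.0, 258.0], [327.0, 324.0], [396.0, 349.0], [464.0, 320.0], [492.0, 252.0]]
0.0325 [[568.0, 250.0], [516.0, 127.0], [388.0, 77.0], [262.0, 134.0], [219.0, 260.0], [277.0, 376.0], [398.0, 419.0], [517.0, 369.0], [568.0, 250.0]]
```

View pics/w3g.png

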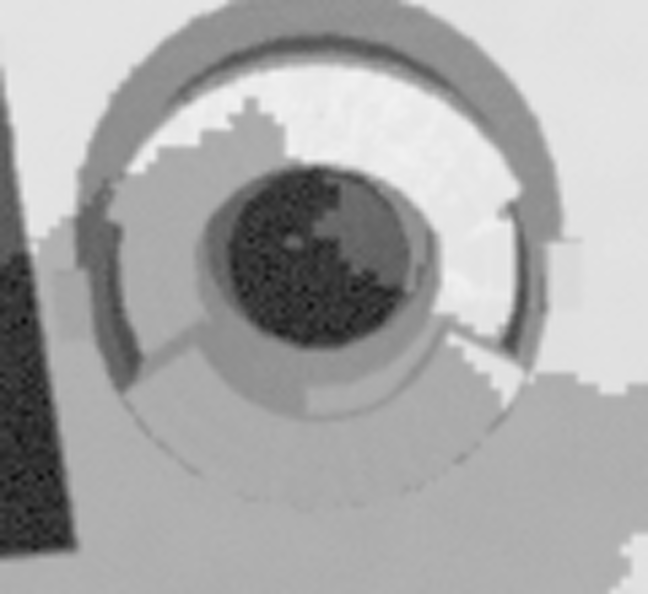

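Run:
```python
from h import *
img,K,C=cam("wrist")
s=get_state();T0=np.eye(4);T0[:3,:3]=R.from_rotvec(s["eef_rot"]).as_matrix();T0[:3,3]=s["eef_pos"]
M=np.array([[-.017,1,0],[1,.017,-.001],[-.001,0,-1]]).T
T=np.eye(4);T[:3,:3]=M;T[:3,3]=[.555,-.2737,.2604]
C1=T@np.linalg.inv(T0)@C
print(onz(K,C1,(315.2,198),.12))
st()
plan((.53,.22,.26),-.015,vmax=60);
```

```text
[ 0.54962095 -0.28441053  0.12      ]
t 3.52 pos [0.5325 0.2139 0.1826] toolx [ 0.027  1.    -0.002] tooly [ 1.    -0.027  0.008] toolz [ 0.008 -0.003 -1.   ] w 0.0854 F [ 0.  -0.4  1.9] M [ 0.06 -0.02  0.02] q [-0.32  0.77 -0.24  1.56  0.23  0.84 -0.68]
[[0, 4.5, -1.6, -59.8, 0.008, 0.002, -0.012], [0, 1.4, -0.6, -17.6, -0.0, 0.0, 0.0]]
end [0.53 0.22 0.26]
```

Emit:
{"name": "apply_moves", "arguments": {
  "rows": [
    [0,0,0,-50,0.008,0.002,-0.012],
    [0,-60,2,-20,0,0,0],
    [0,-60,2,0,0,0,0],
    [0,-60,2,0,0,0,0],
    [0,-60,2,0,0,0,0]
  ]
}}

```text
t: 4.15
eef_pos: [0.5389, -0.0261, 0.2625]
eef_rot: [2.224, 2.211, 0.016]
force: [1.2, -0.8, 1.0]
grip_width: 0.0854
```

Run:
```python
from h import *
st()
plan((.5495,-.284,.25),-.015,vmax=60);
```

```text
t 4.15 pos [ 0.5389 -0.0261  0.2625] toolx [0.006 1.    0.003] tooly [ 1.    -0.006  0.011] toolz [ 0.011  0.003 -1.   ] w 0.0854 F [ 1.2 -0.8  1. ] M [-0.03 -0.03  0.02] q [ 0.16  0.62 -0.31  1.57  0.22  0.97 -0.22]
[[0, -59.9, 2.8, 2.7, 0.011, -0.003, 0.009], [0, -59.8, 3.4, 2.9, 0.0, -0.0, -0.0], [0, -59.8, 3.3, 2.9, 0.0, -0.0, -0.0], [0, -59.8, 3.4, 2.9, 0.0, -0.0, -0.0], [0, -18.4, 1.0, 0.8, 0.0, -0.0, -0.0]]
end [ 0.5495 -0.284   0.25  ]
```

Emit:
{"name": "apply_moves", "arguments": {
  "rows": [
    [0,-60,2.8,2,0.011,-0.003,0.009],
    [0,-60,3.4,2,0,0,0],
    [0,-60,3.3,2,0,0,0],
    [0,-55,3.4,2,0,0,0],
    [0,-15,1,0,0,0,0]
  ]
}}

```text
t: 4.78
eef_pos: [0.55, -0.288, 0.2634]
eef_rot: [2.235, 2.193, 0.009]
force: [-0.4, 0.7, 0.5]
grip_width: 0.0855
```

Emit:
{"name": "apply_moves", "arguments": {
  "rows": [
    [0,0,0,0,0,0,0]
  ]
}}

```text
t: 4.9
eef_pos: [0.5502, -0.2882, 0.2645]
eef_rot: [2.235, 2.191, 0.01]
force: [-0.6, 0.3, 0.2]
grip_width: 0.0855
```

Run:
```python
from h import *
st(); img,K,C=cam("wrist","w4"); st()
b=blobs(img,(105,120,50),(130,255,255),100)[1]; print(b)
x,y,w,h,_=b[0][0]
c=img[140:260,250:390]; cv2.imwrite("pics/w4c.png",cv2.resize(cv2.cvtColor(c,cv2.COLOR_RGB2BGR),None,fx=5,fy=5))
plan((.5495,-.284,.2),-.015,vmax=60);
```

```text
t 4.9 pos [ 0.5502 -0.2882  0.2645] toolx [ 0.02   1.    -0.003] tooly [ 1.    -0.02   0.013] toolz [ 0.013 -0.004 -1.   ] w 0.0855 F [-0.6  0.3  0.2] M [0.08 0.05 0.05] q [ 0.58  0.76 -0.32  1.25  0.24  1.15  0.22]
t 4.95 pos [ 0.5503 -0.2875  0.2645] toolx [ 0.019  1.    -0.003] tooly [ 1.    -0.019  0.013] toolz [ 0.013 -0.004 -1.   ] w 0.0858 F [ 0.1 -0.1  0.8] M [-0.03  0.01 -0.04] q [ 0.57  0.76 -0.32  1.26  0.24  1.15  0.22]
[([301, 159, 34, 20, 639], [317.3, 168.3]), ([301, 185, 34, 13, 404], [317.4, 190.5])]
[[0, 3.4, -1.6, 59.9, 0.013, 0.003, -0.004], [0, 0.3, -0.1, 4.6, -0.0, 0.0, -0.0]]
end [ 0.5495 -0.284   0.2   ]
```

View pics/w4c.png

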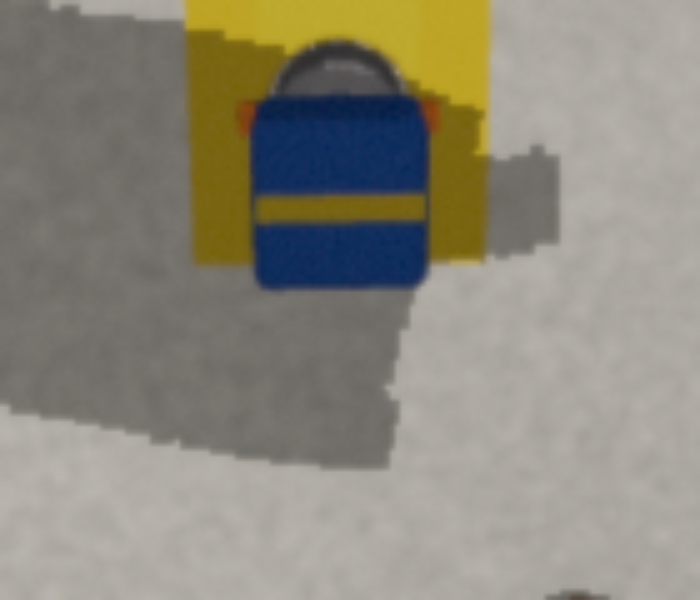

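Run:
```python
from h import *
img,K,C=cam("wrist"); st()
print(onz(K,C,(318,181.4),.12))
plan((.5495,-.2842,.15),-.01,vmax=40);
```

```text
t 5.0 pos [ 0.5505 -0.2868  0.2644] toolx [ 0.018  1.    -0.003] tooly [ 1.    -0.018  0.013] toolz [ 0.013 -0.003 -1.   ] w 0.0853 F [-0.3  0.9 -0.1] M [0.08 0.01 0.03] q [ 0.57  0.76 -0.32  1.26  0.24  1.15  0.22]
[ 0.54964851 -0.28280718  0.12      ]
[[0, 1.0, -0.9, 40.0, 0.013, 0.003, -0.008], [0, 0.9, -0.3, 40.0, -0.0, 0.0, -0.0], [0, 0.8, -0.3, 34.4, -0.0, 0.0, -0.0]]
end [ 0.5495 -0.2842  0.15  ]
```

Emit:
{"name": "apply_moves", "arguments": {
  "rows": [
    [0,1,-0.9,40,0.013,0.003,-0.008],
    [0,1,-0.3,40,0,0,0],
    [0,1,-0.3,34,0,0,0],
    [0,0,0,0,0,0,0]
  ]
}}

```text
t: 5.5
eef_pos: [0.5521, -0.277, 0.1507]
eef_rot: [2.222, 2.218, 0.005]
force: [-0.3, -0.4, 0.5]
grip_width: 0.0852
```

Run:
```python
from h import *
st(); plan((.5496,-.2838,.086),-.01,vmax=25);
```

```text
t 5.5 pos [ 0.5521 -0.277   0.1507] toolx [0.002 1.    0.001] tooly [ 1.    -0.002  0.004] toolz [ 0.004  0.001 -1.   ] w 0.0852 F [-0.3 -0.4  0.5] M [0.02 0.01 0.03] q [ 0.55  0.88 -0.3   1.41  0.29  0.89  0.17]
[[0, -2.6, -1.0, 24.8, 0.004, -0.001, 0.008], [0, -2.6, -1.0, 24.8, -0.0, 0.0, 0.0], [0, -1.6, -0.5, 15.1, -0.0, 0.0, 0.0]]
end [ 0.5496 -0.2838  0.086 ]
```

Emit:
{"name": "apply_moves", "arguments": {
  "rows": [
    [0,-7,-2.5,3,0.004,-0.001,0.008],
    [0,-1,0,15,0,0,0],
    [0,0,0,0,0,0,0]
  ]
}}

```text
t: 5.88
eef_pos: [0.5509, -0.2851, 0.1352]
eef_rot: [2.229, 2.208, 0.001]
force: [0.6, 0.6, -0.3]
grip_width: 0.0852
```

Run:
```python
from h import *
st(); plan((.5496,-.2838,.086),-.01,vmax=20);
```

```text
t 5.88 pos [ 0.5509 -0.2851  0.1352] toolx [ 0.009  1.    -0.002] tooly [ 1.    -0.009  0.003] toolz [ 0.003 -0.002 -1.   ] w 0.0852 F [ 0.6  0.6 -0.3] M [-0.02  0.05 -0.03] q [ 0.56  0.9  -0.29  1.42  0.3   0.86  0.17]
[[0, 0.5, -0.6, 20.0, 0.003, 0.002, 0.001], [0, 0.5, -0.5, 20.0, 0.0, 0.0, -0.0], [0, 0.3, -0.3, 9.1, 0.0, 0.0, -0.0]]
end [ 0.5496 -0.2838  0.086 ]
```

Emit:
{"name": "apply_moves", "arguments": {
  "rows": [
    [0,0,-0.8,20,0.003,0.002,0.001],
    [0,0,-0.5,20,0,0,0],
    [0,0,0,7,0,0,0],
    [0,0,0,0,0,0,0]
  ]
}}

```text
t: 6.38
eef_pos: [0.5508, -0.2855, 0.0891]
eef_rot: [2.231, 2.207, 0.002]
force: [-0.5, -0.6, 0.1]
grip_width: 0.0852
```

Run:
```python
from h import *
st(); plan((.5496,-.2838,.085),-.01,vmax=20);cam("wrist","w5")
```

```text
t 6.38 pos [ 0.5508 -0.2855  0.0891] toolx [ 0.011  1.    -0.001] tooly [ 1.    -0.011  0.003] toolz [ 0.003 -0.001 -1.   ] w 0.0852 F [-0.5 -0.6  0.1] M [ 0.02 -0.01 -0.01] q [ 0.55  0.96 -0.27  1.45  0.32  0.77  0.15]
[[0, 1.7, -1.2, 4.1, 0.003, 0.001, -0.001]]
end [ 0.5496 -0.2838  0.085 ]
```

View pics/w5.png

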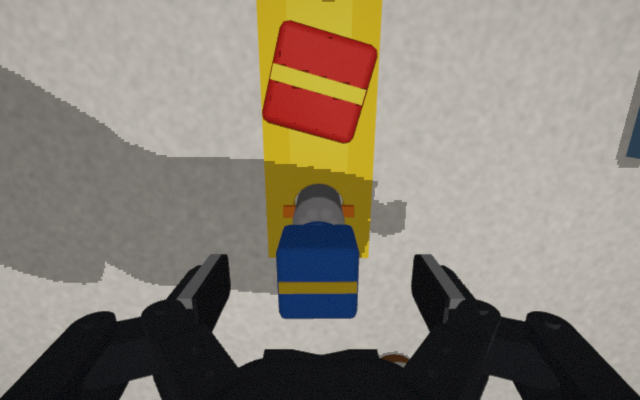

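Emit:
{"name": "apply_moves", "arguments": {
  "rows": [
    [0,1.7,-1,4,0.003,0.001,0],
    [255,0,0,0,0,0,0],
    [255,0,0,0,0,0,0],
    [255,0,0,0,0,0,0],
    [255,0,0,0,0,0,0]
  ],
  "force": 50
}}

```text
t: 7.05
eef_pos: [0.5504, -0.284, 0.0869]
eef_rot: [2.232, 2.208, 0.001]
force: [-0.1, -0.9, -0.6]
grip_width: 0.0332
```

Emit:
{"name": "apply_moves", "arguments": {
  "rows": [
    [255,0,0,0,0,0,0],
    [255,0,0,0,0,0,0]
  ]
}}

```text
t: 7.3
eef_pos: [0.5504, -0.2841, 0.0868]
eef_rot: [2.232, 2.208, 0.001]
force: [-0.1, 0.3, 1.9]
grip_width: 0.0334
```

Run:
```python
from h import *
st(); cam("wrist","w6");st()
```

```text
t 7.3 pos [ 0.5504 -0.2841  0.0868] toolx [ 0.011  1.    -0.001] tooly [ 1.    -0.011  0.002] toolz [ 0.002 -0.001 -1.   ] w 0.0334 F [-0.1  0.3  1.9] M [0.06 0.08 0.02] q [ 0.55  0.96 -0.27  1.46  0.32  0.76  0.15]
t 7.35 pos [ 0.5504 -0.2841  0.0868] toolx [ 0.011  1.    -0.001] tooly [ 1.    -0.011  0.002] toolz [ 0.002 -0.001 -1.   ] w 0.0337 F [-0.5  0.1  0.4] M [ 0.05  0.12 -0.01] q [ 0.55  0.96 -0.27  1.46  0.32  0.76  0.15]
```

View pics/w6.png

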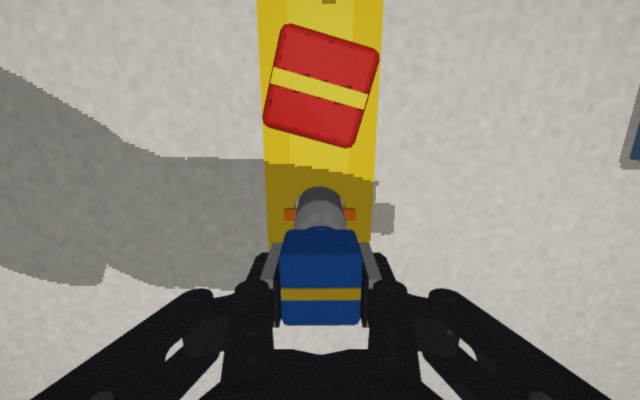

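Run:
```python
from h import *
img,K,C=cam("wrist"); s=get_state()
p=onz(K,C,(321,294.3),.12); print(p,p-s["eef_pos"])
```

```text
[ 0.55023387 -0.28328735  0.12      ] [-0.00018354  0.00077428  0.03313671]
```

Emit:
{"name": "apply_moves", "arguments": {
  "rows": [
    [255,0,0,-10,0,0,0],
    [255,0,0,-20,0,0,0],
    [255,0,0,-20,0,0,0],
    [255,0,0,0,0,0,0]
  ]
}}

```text
t: 7.9
eef_pos: [0.5505, -0.2839, 0.1398]
eef_rot: [2.231, 2.207, 0.002]
force: [0.2, 0.5, -1.7]
grip_width: 0.0336
```

Run:
```python
from h import *
st(); plan((.55,-.284,.25),-.01,g=255,vmax=30);cam("wrist","w7")
```

```text
t 7.9 pos [ 0.5505 -0.2839  0.1398] toolx [ 0.011  1.    -0.001] tooly [ 1.    -0.011  0.003] toolz [ 0.003 -0.001 -1.   ] w 0.0336 F [ 0.2  0.5 -1.7] M [ 0.05  0.02 -0.03] q [ 0.56  0.89 -0.29  1.42  0.3   0.87  0.17]
[[255, -0.1, -0.1, -30.0, 0.003, 0.001, -0.001], [255, -0.0, -0.1, -30.0, -0.0, 0.0, 0.0], [255, -0.0, -0.1, -30.0, -0.0, 0.0, 0.0], [255, -0.1, -0.1, -20.2, -0.0, 0.0, 0.0]]
end [ 0.55  -0.284  0.25 ]
```

View pics/w7.png

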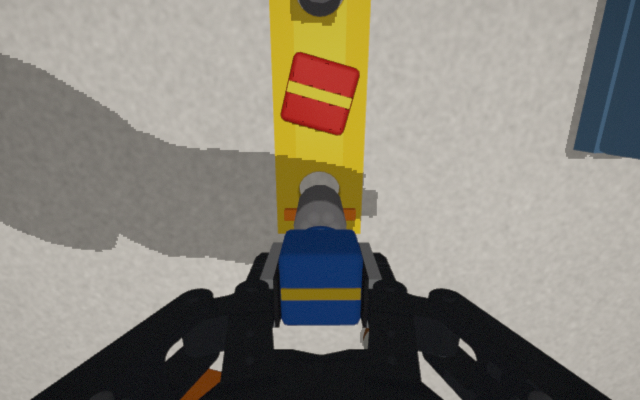

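Emit:
{"name": "apply_moves", "arguments": {
  "rows": [
    [255,0,0,-40,0.003,0,0],
    [255,0,0,-40,0,0,0],
    [255,0,0,-35,0,0,0],
    [255,40,0,0,0,0,0],
    [255,55,-2,0,0,0,0]
  ]
}}

```text
t: 8.57
eef_pos: [0.5477, -0.1896, 0.253]
eef_rot: [-2.236, -2.2, 0.007]
force: [1.4, 1.2, -2.0]
grip_width: 0.0333
```

Run:
```python
from h import *
st(); plan((.531,.236,.255),.028,g=255,vmax=55)
```

```text
t 8.57 pos [ 0.5477 -0.1896  0.253 ] toolx [0.016 1.    0.   ] tooly [ 1.    -0.016 -0.007] toolz [-0.007  0.001 -1.   ] w 0.0333 F [ 1.4  1.2 -2. ] M [ 0.   -0.13 -0.06] q [ 0.43  0.71 -0.32  1.42  0.23  1.06  0.05]
[[255, 54.9, -3.1, -0.2, -0.007, -0.001, -0.044], [255, 55.0, -0.6, -0.3, 0.0, 0.0, -0.0], [255, 55.0, -0.6, -0.3, 0.0, 0.0, -0.0], [255, 55.0, -0.6, -0.3, 0.0, 0.0, -0.0], [255, 55.0, -0.6, -0.3, 0.0, 0.0, -0.0]]
end [0.537  0.0852 0.2544]
```

Emit:
{"name": "apply_moves", "arguments": {
  "rows": [
    [255,55,-3,0,-0.007,-0.001,-0.044],
    [255,55,-1,0,0,0,0],
    [255,55,-1,0,0,0,0],
    [255,55,-1,0,0,0,0],
    [255,55,-1,0,0,0,0]
  ]
}}

```text
t: 9.2
eef_pos: [0.5331, 0.0934, 0.2499]
eef_rot: [-2.189, -2.251, 0.004]
force: [1.1, -0.7, -0.6]
grip_width: 0.0335
```

Run:
```python
from h import *
st(); plan((.531,.236,.255),.028,g=255,vmax=50)
```

```text
t 9.2 pos [0.5331 0.0934 0.2499] toolx [-0.028  1.    -0.   ] tooly [ 1.     0.028 -0.003] toolz [-0.003 -0.    -1.   ] w 0.0335 F [ 1.1 -0.7 -0.6] M [-0.02 -0.04 -0.02] q [-0.07  0.64 -0.3   1.57  0.22  0.96 -0.41]
[[255, 50.0, 0.6, -1.8, -0.003, 0.0, -0.0], [255, 50.0, 0.7, -1.8, -0.0, 0.0, -0.0], [255, 42.6, 0.5, -1.5, -0.0, 0.0, -0.0]]
end [0.531 0.236 0.255]
```

Emit:
{"name": "apply_moves", "arguments": {
  "rows": [
    [255,50,0.6,-2,-0.003,0,0],
    [255,50,0.7,-2,0,0,0],
    [255,38,0.5,-2,0,0,0],
    [255,0,0,0,0,0,0]
  ]
}}

```text
t: 9.7
eef_pos: [0.5285, 0.2401, 0.2529]
eef_rot: [-2.182, -2.257, 0.005]
force: [-0.6, -0.5, -1.4]
grip_width: 0.033
```

Run:
```python
from h import *
st(); plan((.531,.236,.235),.028,g=255,vmax=30)
cam("wrist","w8")
img,K,C=cam("scene"); 
a=img[130:230,350:450]; img2,_,_=cam("side"); b=img2[180:280,250:350]
cv2.imwrite("pics/sc8.png",cv2.resize(cv2.cvtColor(np.hstack([a,b]),cv2.COLOR_RGB2BGR),None,fx=4,fy=4,interpolation=cv2.INTER_CUBIC))
```

```text
t 9.7 pos [0.5285 0.2401 0.2529] toolx [-0.034  0.999 -0.   ] tooly [ 0.999  0.034 -0.004] toolz [-0.004 -0.    -1.   ] w 0.033 F [-0.6 -0.5 -1.4] M [-0.06  0.02  0.03] q [-0.34  0.7  -0.28  1.42  0.21  1.05 -0.63]
[[255, -4.2, 2.4, 17.9, -0.004, 0.0, 0.006]]
end [0.531 0.236 0.235]
```

View pics/w8.png

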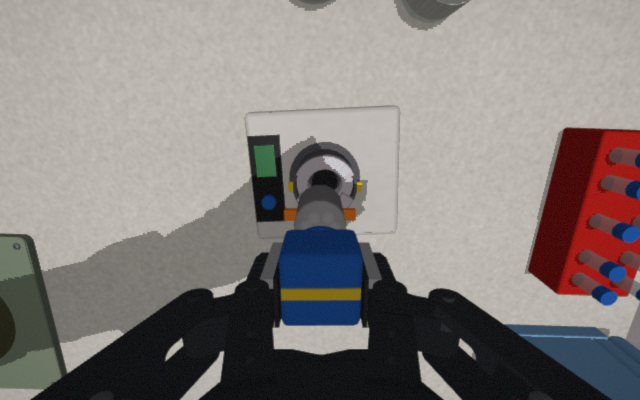

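View pics/sc8.png

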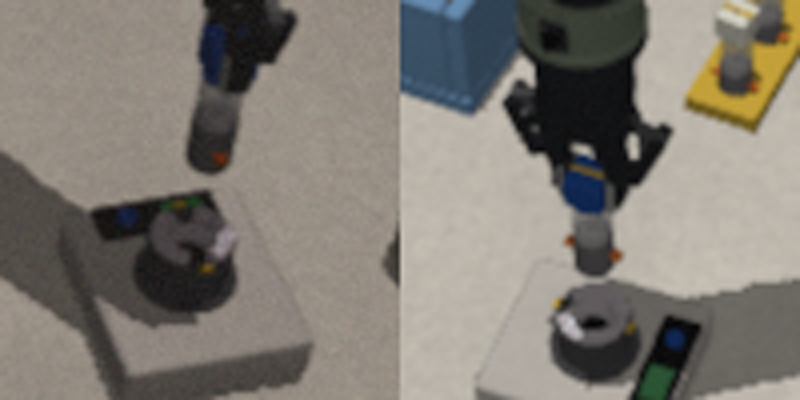

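Run:
```python
from h import *
s=st();img,K,C=cam("wrist")
M=R.from_rotvec(s["eef_rot"]).as_matrix()
b=[x for x in blobs(img,(20,120,60),(38,255,255),5)[1] if x[0][4]<150]; print(b)
q=[onz(K,C,x[1],.094) for x in b[:2]]; d=q[0]-q[1]; print(q,(q[0]+q[1])/2,np.arctan2(d[1],d[0]))
h=cv2.cvtColor(img,cv2.COLOR_RGB2HSV); 
o=[x for x in blobs(img,(5,150,60),(17,255,255),20)[1] if 180<x[1][1]<240]; print(o)
z=s["eef_pos"][2]-.0868+.023
l=[onz(K,C,x[1],z) for x in o[:2]]; print(l,(l[0]+l[1])/2-s["eef_pos"])
```

```text
t 9.85 pos [0.5295 0.2363 0.2533] toolx [-0.029  1.    -0.002] tooly [ 1.     0.029 -0.003] toolz [-0.003 -0.002 -1.   ] w 0.0338 F [-0.1  0.  -1.7] M [-0.08 -0.04 -0.01] q [-0.34  0.7  -0.28  1.42  0.21  1.05 -0.63]
[([287, 177, 5, 11, 52], [289.0, 182.3]), ([355, 178, 6, 10, 54], [357.7, 182.5])]
[array([0.49729275, 0.2358113 , 0.094     ]), array([0.56571072, 0.23755895, 0.094     ])] [0.53150174 0.23668513 0.094     ] -3.1160544522303426
[([283, 209, 14, 12, 136], [289.4, 213.9]), ([343, 208, 13, 12, 136], [349.3, 213.2])]
[array([0.50714321, 0.23652475, 0.18948141]), array([0.54913195, 0.23825916, 0.18948141])] [-0.00138065  0.00108169 -0.0638    ]
```

Emit:
{"name": "apply_moves", "arguments": {
  "rows": [
    [255,0,2.5,20,-0.003,0.002,0.006],
    [255,0,0,20,0,0,0],
    [255,0,0,12,0,0,0],
    [255,0,0,0,0,0,0]
  ]
}}

```text
t: 10.4
eef_pos: [0.5334, 0.2323, 0.2004]
eef_rot: [2.202, 2.24, 0.0]
force: [0.2, 0.4, 0.3]
grip_width: 0.0332
```

Run:
```python
from h import *
s=st(); plan((.532,.2357,.186),.02,g=255,vmax=30)
```

```text
t 10.4 pos [0.5334 0.2323 0.2004] toolx [-0.017  1.    -0.001] tooly [1.    0.017 0.001] toolz [ 0.001 -0.001 -1.   ] w 0.0332 F [0.2 0.4 0.3] M [ 0.04 -0.03 -0.03] q [-0.34  0.76 -0.26  1.5   0.23  0.91 -0.65]
[[255, 3.5, -1.4, 14.4, 0.001, 0.001, -0.003]]
end [0.532  0.2357 0.186 ]
```

Emit:
{"name": "apply_moves", "arguments": {
  "rows": [
    [255,3.5,-1.4,6,0.001,0.001,-0.003],
    [255,0,0,4,0,0,0],
    [255,0,0,0,0,0,0]
  ]
}}

```text
t: 10.78
eef_pos: [0.5323, 0.236, 0.1909]
eef_rot: [2.199, 2.243, 0.003]
force: [-0.1, 0.3, -1.6]
grip_width: 0.0335
```

Run:
```python
from h import *
s=st(); plan((.532,.2357,.180),.02,g=255,vmax=3)
```

```text
t 10.78 pos [0.5323 0.236  0.1909] toolx [-0.02   1.     0.001] tooly [1.    0.02  0.001] toolz [ 0.001  0.001 -1.   ] w 0.0335 F [-0.1  0.3 -1.6] M [ 0.03  0.01 -0.04] q [-0.34  0.77 -0.26  1.51  0.23  0.89 -0.66]
[[255, -0.1, -0.1, 3.0, 0.001, -0.001, -0.0], [255, -0.1, -0.1, 3.0, 0.0, 0.0, -0.0], [255, -0.0, -0.1, 3.0, 0.0, 0.0, -0.0], [255, -0.1, -0.0, 1.9, 0.0, 0.0, -0.0]]
end [0.532  0.2357 0.18  ]
```

Emit:
{"name": "apply_moves", "arguments": {
  "rows": [
    [255,0,0,3,0,0,0],
    [255,0,0,3,0,0,0],
    [255,0,0,2,0,0,0],
    [255,0,0,2,0,0,0]
  ]
}}

```text
t: 11.28
eef_pos: [0.5325, 0.2361, 0.1807]
eef_rot: [2.199, 2.243, 0.004]
force: [-0.5, 0.2, -0.7]
grip_width: 0.0338
```

Run:
```python
from h import *
s=st()
```

```text
t 11.28 pos [0.5325 0.2361 0.1807] toolx [-0.02   1.     0.001] tooly [1.    0.02  0.002] toolz [ 0.002  0.001 -1.   ] w 0.0338 F [-0.5  0.2 -0.7] M [ 0.06 -0.01 -0.01] q [-0.34  0.78 -0.26  1.52  0.24  0.86 -0.66]
```

Emit:
{"name": "apply_moves", "arguments": {
  "rows": [
    [255,0,0,2,0,0,0],
    [255,0,0,2,0,0,0]
  ]
}}

```text
t: 11.52
eef_pos: [0.5325, 0.2361, 0.1764]
eef_rot: [2.199, 2.243, 0.004]
force: [0.7, 0.2, -1.1]
grip_width: 0.0333
```

Emit:
{"name": "apply_moves", "arguments": {
  "rows": [
    [255,0,0,2,0,0,0],
    [255,0,0,2,0,0,0]
  ]
}}

```text
t: 11.78
eef_pos: [0.5326, 0.2361, 0.1721]
eef_rot: [2.199, 2.243, 0.004]
force: [0.4, -0.5, -1.6]
grip_width: 0.0331
```

Emit:
{"name": "apply_moves", "arguments": {
  "rows": [
    [255,0,0,2,0,0,0],
    [255,0,0,2,0,0,0]
  ]
}}

```text
t: 12.02
eef_pos: [0.5326, 0.2361, 0.1678]
eef_rot: [2.199, 2.243, 0.004]
force: [0.7, 1.5, -1.4]
grip_width: 0.0335
```

Run:
```python
from h import *
s=st();cam("wrist","w9")
```

```text
t 12.03 pos [0.5326 0.2361 0.1678] toolx [-0.02   1.     0.001] tooly [1.    0.02  0.002] toolz [ 0.002  0.001 -1.   ] w 0.0335 F [ 0.7  1.5 -1.4] M [0.   0.03 0.07] q [-0.35  0.8  -0.25  1.54  0.25  0.83 -0.67]
```

View pics/w9.png

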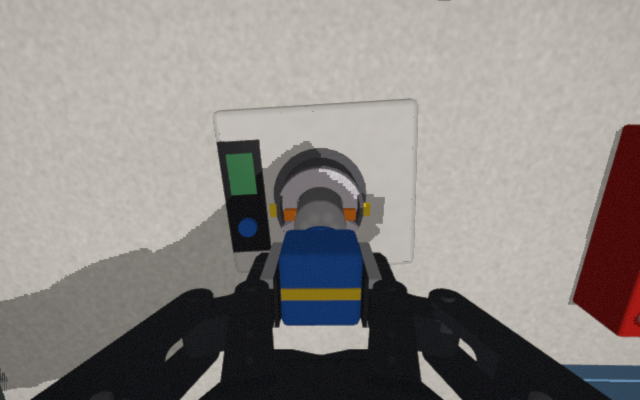

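Emit:
{"name": "apply_moves", "arguments": {
  "rows": [
    [255,0,0,2,0,0,0],
    [255,0,0,2,0,0,0]
  ]
}}

```text
t: 12.32
eef_pos: [0.5325, 0.2361, 0.1634]
eef_rot: [2.199, 2.243, 0.003]
force: [0.5, -0.1, -1.0]
grip_width: 0.0335
```

Emit:
{"name": "apply_moves", "arguments": {
  "rows": [
    [255,0,0,1.5,0,0,0],
    [255,0,0,1,0,0,0]
  ]
}}

```text
t: 12.58
eef_pos: [0.5325, 0.2361, 0.1606]
eef_rot: [2.199, 2.243, 0.003]
force: [-0.9, 0.4, -1.2]
grip_width: 0.0332
```

Emit:
{"name": "apply_moves", "arguments": {
  "rows": [
    [255,0,0,1,0,0,0],
    [255,0,0,1,0,0,0]
  ]
}}

```text
t: 12.82
eef_pos: [0.5326, 0.2361, 0.1587]
eef_rot: [2.199, 2.243, 0.004]
force: [-1.7, -0.8, 3.3]
grip_width: 0.0335
```

Run:
```python
from h import *
s=st()
```

```text
t 12.82 pos [0.5326 0.2361 0.1587] toolx [-0.02   1.     0.001] tooly [1.    0.02  0.002] toolz [ 0.002  0.001 -1.   ] w 0.0335 F [-1.7 -0.8  3.3] M [-0.14  0.25 -0.04] q [-0.35  0.81 -0.25  1.55  0.25  0.81 -0.67]
```

Emit:
{"name": "apply_moves", "arguments": {
  "rows": [
    [255,0,0,1.5,0,0,0],
    [255,0,0,1.5,0,0,0]
  ]
}}

```text
t: 13.08
eef_pos: [0.5326, 0.2361, 0.1558]
eef_rot: [2.199, 2.243, 0.004]
force: [-1.8, 0.3, 5.3]
grip_width: 0.0333
```

Emit:
{"name": "apply_moves", "arguments": {
  "rows": [
    [255,0,0,1.5,0,0,0],
    [255,0,0,1.5,0,0,0]
  ]
}}

```text
t: 13.32
eef_pos: [0.5326, 0.2362, 0.1529]
eef_rot: [2.199, 2.243, 0.004]
force: [-1.6, -1.0, 6.3]
grip_width: 0.0336
```

Emit:
{"name": "apply_moves", "arguments": {
  "rows": [
    [255,0,0,1.5,0,0,0],
    [255,0,0,1.5,0,0,0]
  ]
}}

```text
t: 13.58
eef_pos: [0.5325, 0.2362, 0.15]
eef_rot: [2.199, 2.243, 0.004]
force: [-2.3, -0.9, 8.4]
grip_width: 0.0334
```

Run:
```python
from h import *
s=st()
```

```text
t 13.57 pos [0.5325 0.2362 0.15  ] toolx [-0.02   1.     0.001] tooly [1.    0.02  0.003] toolz [ 0.003  0.001 -1.   ] w 0.0334 F [-2.3 -0.9  8.4] M [-0.26  0.69 -0.05] q [-0.35  0.82 -0.25  1.56  0.25  0.79 -0.68]
```

Emit:
{"name": "apply_moves", "arguments": {
  "rows": [
    [255,0,-0.4,1.4,-0.003,0.001,0],
    [255,0,0,1.4,0,0,0]
  ]
}}

```text
t: 13.82
eef_pos: [0.5323, 0.2361, 0.1476]
eef_rot: [2.198, 2.241, 0.01]
force: [-2.1, -1.6, 9.6]
grip_width: 0.0338
```

Emit:
{"name": "apply_moves", "arguments": {
  "rows": [
    [255,0,0,0,0,0,0.05],
    [255,0,0,0,0,0,0.08]
  ]
}}

```text
t: 14.08
eef_pos: [0.5327, 0.2362, 0.1481]
eef_rot: [2.342, 2.091, 0.012]
force: [-0.8, -0.5, 9.0]
grip_width: 0.0339
```

Run:
```python
from h import *
s=st()
```

```text
t 14.07 pos [0.5327 0.2362 0.1481] toolx [0.113 0.994 0.004] tooly [ 0.994 -0.113  0.007] toolz [ 0.007  0.003 -1.   ] w 0.0339 F [-0.8 -0.5  9. ] M [-0.24  0.35 -0.02] q [-0.37  0.82 -0.21  1.56  0.22  0.77 -0.78]
```

Emit:
{"name": "apply_moves", "arguments": {
  "rows": [
    [255,0,0,0.8,0.006,-0.004,0.1],
    [255,0,0,0.4,0,0,0.1]
  ]
}}

```text
t: 14.32
eef_pos: [0.5332, 0.2365, 0.1476]
eef_rot: [2.546, 1.839, 0.004]
force: [-4.3, -0.4, 9.7]
grip_width: 0.0335
```

Run:
```python
from h import *
s=st()
```

```text
t 14.32 pos [0.5332 0.2365 0.1476] toolx [0.314 0.949 0.002] tooly [ 0.949 -0.314  0.002] toolz [ 0.002  0.001 -1.   ] w 0.0335 F [-4.3 -0.4  9.7] M [-0.19  1.17  0.03] q [-0.4   0.82 -0.15  1.56  0.16  0.77 -0.93]
```

Emit:
{"name": "apply_moves", "arguments": {
  "rows": [
    [255,-0.4,-1.1,0.4,0.002,-0.002,0.1],
    [255,-0.2,-0.3,0.3,0,0,0.1]
  ]
}}

```text
t: 14.58
eef_pos: [0.5326, 0.2367, 0.1477]
eef_rot: [2.723, 1.567, 0.004]
force: [-2.2, -0.3, 9.1]
grip_width: 0.0333
```

Run:
```python
from h import *
s=st()
```

```text
t 14.57 pos [0.5326 0.2367 0.1477] toolx [0.502 0.865 0.002] tooly [ 0.865 -0.502  0.001] toolz [ 0.002  0.001 -1.   ] w 0.0333 F [-2.2 -0.3  9.1] M [-0.15  0.55  0.1 ] q [-0.43  0.82 -0.09  1.56  0.09  0.76 -1.08]
```

Emit:
{"name": "apply_moves", "arguments": {
  "rows": [
    [255,-0.6,-0.8,0.4,0.001,-0.002,0.1],
    [255,-0.4,-0.3,0.3,0,0,0.1]
  ]
}}

```text
t: 14.82
eef_pos: [0.5321, 0.2368, 0.1479]
eef_rot: [2.87, 1.278, 0.005]
force: [-1.9, -0.6, 8.9]
grip_width: 0.0334
```

Emit:
{"name": "apply_moves", "arguments": {
  "rows": [
    [255,-0.6,-0.4,0.4,0,0,0.1],
    [255,-0.4,-0.2,0.3,0,0,0.1]
  ]
}}

```text
t: 15.08
eef_pos: [0.5318, 0.2368, 0.148]
eef_rot: [2.986, 0.975, 0.009]
force: [-1.2, -0.9, 9.2]
grip_width: 0.033
```

Run:
```python
from h import *
s=st()
```

```text
t 15.07 pos [0.5318 0.2368 0.148 ] toolx [0.807 0.59  0.006] tooly [ 0.59  -0.807  0.002] toolz [ 0.006  0.002 -1.   ] w 0.033 F [-1.2 -0.9  9.2] M [-0.2   0.25  0.06] q [-0.49  0.82  0.03  1.57 -0.03  0.75 -1.38]
```

Emit:
{"name": "apply_moves", "arguments": {
  "rows": [
    [255,-0.5,0,0.9,0.002,-0.005,0.1],
    [255,-0.4,0,0.5,0,0,0.1]
  ]
}}

```text
t: 15.32
eef_pos: [0.532, 0.2367, 0.1474]
eef_rot: [-3.07, -0.662, -0.005]
force: [-1.4, -0.4, 9.0]
grip_width: 0.0334
```

Emit:
{"name": "apply_moves", "arguments": {
  "rows": [
    [255,-0.3,0,0.5,0,0,0.08],
    [255,-0.2,0,0.4,0,0,0.06]
  ]
}}

```text
t: 15.58
eef_pos: [0.5319, 0.2368, 0.1472]
eef_rot: [-3.109, -0.438, -0.008]
force: [-2.1, 0.3, 10.0]
grip_width: 0.0336
```

Run:
```python
from h import *
s=st(); M=R.from_rotvec(s["eef_rot"]).as_matrix(); print(np.arctan2(M[1,1],M[0,1]))
```

```text
t 15.57 pos [0.5319 0.2368 0.1472] toolx [0.961 0.276 0.005] tooly [ 0.276 -0.961 -0.001] toolz [ 0.005  0.002 -1.   ] w 0.0336 F [-2.1  0.3 10. ] M [-0.27  0.64  0.11] q [-0.54  0.83  0.13  1.57 -0.14  0.75 -1.64]
-1.2911110166796667
```

Emit:
{"name": "apply_moves", "arguments": {
  "rows": [
    [255,-0.5,0,0.3,0,-0.005,0.04],
    [255,0,0,0.3,0,0,0.04]
  ]
}}

```text
t: 15.82
eef_pos: [0.532, 0.237, 0.1474]
eef_rot: [-3.125, -0.309, -0.003]
force: [-3.2, -0.4, 10.2]
grip_width: 0.0333
```

Run:
```python
from h import *
s=st(); M=R.from_rotvec(s["eef_rot"]).as_matrix(); print(np.arctan2(M[1,1],M[0,1]))
```

```text
t 15.82 pos [0.532  0.237  0.1474] toolx [0.981 0.196 0.002] tooly [ 0.196 -0.981 -0.001] toolz [ 0.002  0.002 -1.   ] w 0.0333 F [-3.2 -0.4 10.2] M [-0.2   0.82  0.07] q [-0.55  0.83  0.16  1.57 -0.17  0.76 -1.7 ]
-1.37374448364294
```

Emit:
{"name": "apply_moves", "arguments": {
  "rows": [
    [255,-0.8,0,0.4,0,-0.002,0.03],
    [255,-0.2,0,0.3,0,0,0.03]
  ]
}}

```text
t: 16.08
eef_pos: [0.5318, 0.237, 0.1474]
eef_rot: [-3.133, -0.212, -0.003]
force: [-1.9, -1.5, 9.5]
grip_width: 0.0336
```

Run:
```python
from h import *
s=st(); M=R.from_rotvec(s["eef_rot"]).as_matrix(); print(np.arctan2(M[1,1],M[0,1]))
```

```text
t 16.07 pos [0.5318 0.237  0.1474] toolx [0.991 0.135 0.002] tooly [ 0.135 -0.991 -0.002] toolz [ 0.002  0.002 -1.   ] w 0.0336 F [-1.9 -1.5  9.5] M [-0.21  0.45  0.13] q [-0.56  0.83  0.17  1.57 -0.19  0.76 -1.74]
-1.4356440605283616
```

Emit:
{"name": "apply_moves", "arguments": {
  "rows": [
    [255,-0.3,0,0.3,0,-0.002,0.03],
    [255,-0.1,0,0.3,0,0,0.03]
  ]
}}

```text
t: 16.32
eef_pos: [0.5315, 0.2372, 0.1474]
eef_rot: [-3.137, -0.116, -0.001]
force: [-4.6, -0.0, 10.0]
grip_width: 0.0336
```

Run:
```python
from h import *
s=st(); M=R.from_rotvec(s["eef_rot"]).as_matrix(); print(np.arctan2(M[1,1],M[0,1]))
```

```text
t 16.32 pos [0.5315 0.2372 0.1474] toolx [0.997 0.074 0.001] tooly [ 0.074 -0.997 -0.002] toolz [ 0.001  0.002 -1.   ] w 0.0336 F [-4.6 -0.  10. ] M [-0.22  1.1   0.28] q [-0.57  0.83  0.19  1.57 -0.21  0.76 -1.78]
-1.4969129410499655
```

Emit:
{"name": "apply_moves", "arguments": {
  "rows": [
    [255,-0.4,0,0.3,0,-0.001,0.025]
  ]
}}

```text
t: 16.45
eef_pos: [0.531, 0.2372, 0.1474]
eef_rot: [-3.138, -0.076, 0.001]
force: [-3.9, -0.1, 10.9]
grip_width: 0.0337
```

Emit:
{"name": "apply_moves", "arguments": {
  "rows": [
    [255,0,0,0.2,0,0,0.025]
  ]
}}

```text
t: 16.58
eef_pos: [0.5309, 0.2373, 0.1474]
eef_rot: [-3.139, -0.037, 0.001]
force: [-3.7, -1.2, 8.6]
grip_width: 0.0333
```

Run:
```python
from h import *
s=st(); M=R.from_rotvec(s["eef_rot"]).as_matrix(); print(np.arctan2(M[1,1],M[0,1]))
```

```text
t 16.57 pos [0.5309 0.2373 0.1474] toolx [ 1.     0.024 -0.   ] tooly [ 0.024 -1.    -0.002] toolz [-0.     0.002 -1.   ] w 0.0333 F [-3.7 -1.2  8.6] M [-0.35  0.95  0.79] q [-0.58  0.83  0.21  1.57 -0.22  0.76 -1.82]
-1.5472590821713295
```

Emit:
{"name": "apply_moves", "arguments": {
  "rows": [
    [255,-0.5,0,0,0,0,-0.03],
    [255,0,0,-1,0,0,0]
  ]
}}

```text
t: 16.82
eef_pos: [0.5307, 0.2373, 0.1487]
eef_rot: [-3.138, -0.086, -0.001]
force: [-1.4, -0.9, 3.9]
grip_width: 0.0335
```

Run:
```python
from h import *
s=st(); M=R.from_rotvec(s["eef_rot"]).as_matrix(); print(np.arctan2(M[1,1],M[0,1]))
```

```text
t 16.82 pos [0.5307 0.2373 0.1487] toolx [0.999 0.055 0.001] tooly [ 0.055 -0.999 -0.002] toolz [ 0.001  0.002 -1.   ] w 0.0335 F [-1.4 -0.9  3.9] M [-0.21  0.38  0.11] q [-0.57  0.83  0.2   1.57 -0.21  0.76 -1.8 ]
-1.51613587939479
```

Emit:
{"name": "apply_moves", "arguments": {
  "rows": [
    [255,0,0,-1,0,0,0]
  ]
}}

```text
t: 16.95
eef_pos: [0.5307, 0.2373, 0.1497]
eef_rot: [-3.139, -0.086, -0.001]
force: [-1.0, -0.3, 4.2]
grip_width: 0.0333
```

Emit:
{"name": "apply_moves", "arguments": {
  "rows": [
    [255,0,0,-1,0,0,0]
  ]
}}

```text
t: 17.08
eef_pos: [0.5307, 0.2373, 0.1507]
eef_rot: [-3.139, -0.086, -0.001]
force: [-0.7, -1.0, 3.9]
grip_width: 0.0332
```

Run:
```python
from h import *
s=st(); M=R.from_rotvec(s["eef_rot"]).as_matrix(); print(np.arctan2(M[1,1],M[0,1]))
```

```text
t 17.07 pos [0.5307 0.2373 0.1507] toolx [0.999 0.055 0.001] tooly [ 0.055 -0.999 -0.002] toolz [ 0.001  0.002 -1.   ] w 0.0332 F [-0.7 -1.   3.9] M [-0.2   0.27  0.06] q [-0.57  0.83  0.2   1.57 -0.21  0.77 -1.8 ]
-1.516079080353253
```

Emit:
{"name": "apply_moves", "arguments": {
  "rows": [
    [255,0,0,-1,0,0,0]
  ]
}}

```text
t: 17.2
eef_pos: [0.5307, 0.2374, 0.1517]
eef_rot: [-3.139, -0.086, -0.001]
force: [-1.0, -0.7, 2.3]
grip_width: 0.0336
```

Emit:
{"name": "apply_moves", "arguments": {
  "rows": [
    [255,0,0,-0.8,0,0,0]
  ]
}}

```text
t: 17.32
eef_pos: [0.5306, 0.2373, 0.1525]
eef_rot: [-3.139, -0.086, -0.001]
force: [-1.1, 0.8, 2.2]
grip_width: 0.0333
```

Emit:
{"name": "apply_moves", "arguments": {
  "rows": [
    [255,0,0,-0.6,0,0,0]
  ]
}}

```text
t: 17.45
eef_pos: [0.5305, 0.2373, 0.1528]
eef_rot: [-3.139, -0.086, -0.0]
force: [1.6, 0.9, -8.8]
grip_width: 0.0333
```

Run:
```python
from h import *
s=st()
```

```text
t 17.45 pos [0.5305 0.2373 0.1528] toolx [0.998 0.055 0.   ] tooly [ 0.055 -0.998 -0.002] toolz [ 0.     0.002 -1.   ] w 0.0333 F [ 1.6  0.9 -8.8] M [-0.01 -0.27  0.06] q [-0.57  0.83  0.2   1.56 -0.21  0.77 -1.8 ]
```

Emit:
{"name": "apply_moves", "arguments": {
  "rows": [
    [255,0,0,0.3,0,0,0],
    [0,0,0,0,0,0,0],
    [0,0,0,0,0,0,0],
    [0,0,0,0,0,0,0],
    [0,0,0,0,0,0,0]
  ]
}}

```text
t: 18.08
eef_pos: [0.5307, 0.2373, 0.1525]
eef_rot: [-3.139, -0.085, -0.001]
force: [-0.1, 0.2, -0.5]
grip_width: 0.0854
```

Run:
```python
from h import *
s=st(); cam("wrist","w10")
```

```text
t 18.07 pos [0.5307 0.2373 0.1525] toolx [0.999 0.054 0.001] tooly [ 0.054 -0.999 -0.002] toolz [ 0.     0.002 -1.   ] w 0.0854 F [-0.1  0.2 -0.5] M [-0.02 -0.03 -0.02] q [-0.57  0.83  0.2   1.56 -0.21  0.77 -1.8 ]
```

View pics/w10.png

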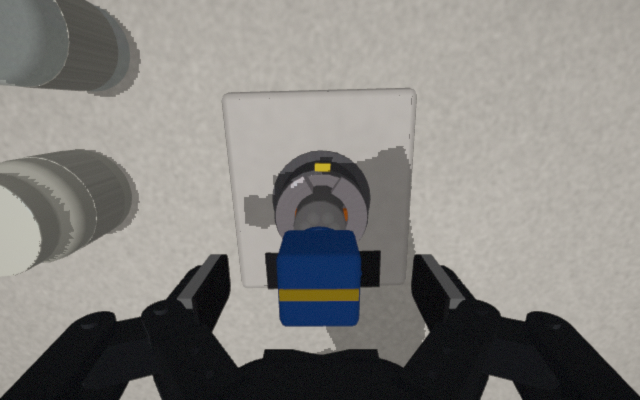

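Emit:
{"name": "apply_moves", "arguments": {
  "rows": [
    [0,0,0,-10,0,0,0],
    [0,0,0,-20,0,0,0],
    [0,0,0,-40,0,0,0],
    [0,0,0,-40,0,0,0],
    [0,0,0,0,0,0,0]
  ]
}}

```text
t: 18.75
eef_pos: [0.5307, 0.2369, 0.2687]
eef_rot: [-3.138, -0.085, -0.003]
force: [0.1, -0.5, -0.5]
grip_width: 0.0855
```

Run:
```python
from h import *
s=st(); img,K,C=cam("wrist","w11"); st()
i1,K1,C1=cam("scene");i2,K2,C2=cam("side")
b1=blobs(i1,(105,120,40),(130,255,255),20)[1];b2=blobs(i2,(105,120,40),(130,255,255),15)[1]
b1=[b for b in b1 if 360<b[1][0]<430 and b[1][1]<240];b2=[b for b in b2 if 260<b[1][0]<330 and 200<b[1][1]<300];print(b1,b2)
a=i1[130:230,350:450]; b=i2[200:300,250:350]
cv2.imwrite("pics/sc11.png",cv2.resize(cv2.cvtColor(np.hstack([a,b]),cv2.COLOR_RGB2BGR),None,fx=4,fy=4,interpolation=cv2.INTER_CUBIC))
print("expected cap", proj(K1,C1,(.5307,.237,.171)),proj(K2,C2,(.5307,.237,.171)))
```

```text
t 18.75 pos [0.5307 0.2369 0.2687] toolx [0.999 0.054 0.002] tooly [ 0.054 -0.999 -0.002] toolz [ 0.002  0.002 -1.   ] w 0.0855 F [ 0.1 -0.5 -0.5] M [-0.04  0.07 -0.05] q [-0.59  0.69  0.24  1.41 -0.18  1.06 -1.83]
t 18.8 pos [0.5302 0.2368 0.2672] toolx [ 0.999  0.054 -0.   ] tooly [ 0.054 -0.999 -0.001] toolz [-0.     0.001 -1.   ] w 0.0854 F [-0.4  0.  -0.1] M [-0.01 -0.01  0.01] q [-0.59  0.69  0.24  1.41 -0.18  1.06 -1.83]
[([396, 164, 13, 14, 119], [401.6, 171.3])] [([292, 238, 11, 14, 99], [297.2, 245.4]), ([316, 262, 5, 5, 22], [318.1, 264.1])]
expected cap [401.18492081 169.95379538] [297.51351625 244.53030173]
```

View pics/w11.png

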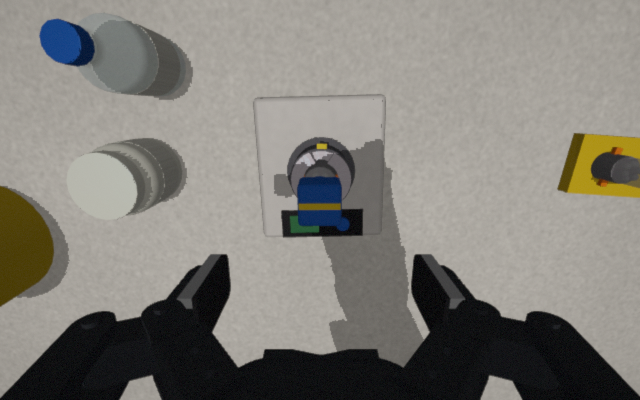

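View pics/sc11.png

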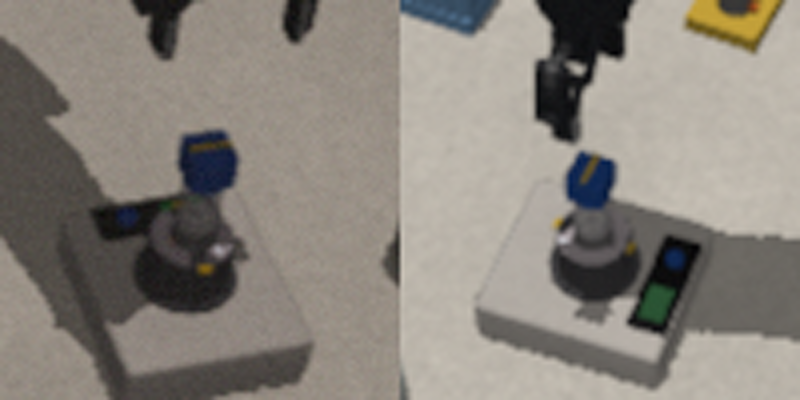

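Run:
```python
from workcell import env
print(env.job_done())
```

```text
the job is handed in; nothing more can be done
None
```

The blue-capped vessel is out of the rack and locked in the tube drive's socket. The gripper is open and well clear above it, and the job was handed in at about 19 s of the 72 s allowed.

- **Insertion:** The lugs passed the lip without touching. The spring force then rose as expected to about 10 N, with the foot roughly 35 mm below the mouth.
- **Twist:** I turned it clockwise until the moment rose to 0.8 N m, at about 1.56 rad, which I took as the end stop. I then backed off 0.03 rad. Side forces stayed under 5 N. The contact forces inside the socket aren't measured directly. My estimate at the stop is about 45 N in total, against the 60 N limit.
- **Lock:** Easing up, the vessel rose freely to the locked height (foot 30 mm below the mouth). There the force flipped from +2 N to −9 N, so it was held against lifting. I let go at that height.
- **Last checks:** After I backed away, the cap was within about 1.5 pixels of where a locked vessel should appear in the scene and side cameras. The stripe lies across the line of the slots. Nothing was seen to be disturbed, but I did not measure the positions of the other vessels and bench items again at the end.

No check failed. The one disagreement was an early attempt to work out the height of the slot marks from two wrist views, which gave inconsistent results. I dropped it and used the known height of the socket mouth instead.

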